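# Set a film applicator to 6 and lay it at the head of the drawdown board

### The job

Make the film applicator ready for a drawdown at setting 6: turn its two click-stop sleeves until both read 6, and take the sample jar off the drawdown board and stand it upright on the bare worktop. Then set the applicator down flat on the board, its back up against the clip bar, square to it and centred, with both sleeves still at 6. Leave the other bottles, the tube and the vials standing where they are.

Things in the scene. Friction and masses are not known exactly. Their poses are not given: they have to be found in the camera images.
- sleeve_left (a joint): Setting sleeve on the applicator's left (+y) end; turns about the vertical. Value in rad = reading x 0.3927 (22.5 degrees a number), 0 to 3.927 (reading 10), hard stops at both. Turning it counter-clockwise seen from above raises the reading. It clicks into a stop at each whole number; about 0.1 N m moves it on, and let go between two numbers it springs to the nearer.
- sleeve_right (a joint): The same sleeve on the right (-y) end: same scale and sense. Each skirt carries eleven dark marks, 0 to 10 (0 the broadest, 5 and 10 long); the mark at the index post on the applicator's front (-x) is the reading. Each sleeve lifts the blade of its own lane. The dark line on the sleeve's flat top runs from its centre towards the 0 mark. A sleeve may stand at any reading at the start.
- sleeve_left_grip (a point): On the left sleeve's axis, 12 mm below its flat top, at (0, 62, 92) mm in the applicator's frame. To grip: an upright knurled steel cylinder, 34 mm diameter, from 34 mm below this point to 12 mm above it; under that the scale skirt, 50 mm diameter. The point's x axis turns with the sleeve and points away from the 0 mark.
- sleeve_right_grip (a point): The same point of the right sleeve, at (0, -62, 92) mm in the applicator's frame.
- grip_block (a point): On the grip block, the aluminium block at the film applicator's middle by which it is lifted: block 30 mm across x, 36 mm along y, its top 12 mm above this point, its sides free to 22 mm below it, where the 36 mm wide crossbar lies. The point is 60 mm above the applicator's underside, at its middle. Axes: x towards its back (blade side), y towards its left sleeve, z up.
- back_mid (a point): On the applicator, at underside level, midway between the back ends of its two cheeks: 32 mm from its middle along x, 60 mm below grip_block; axes alike. These two flat cheek ends go against the clip bar. The applicator is a loose steel frame, about 0.8 kg, 184 mm (y) x 64 mm (x), 104 mm tall over the sleeves; it stands on its cheeks (64 x 12 x 36 mm, at y = +-86 mm).
- stand: Grey plastic parking stand, fixed: base 84 mm (x) x 200 mm (y), 10 mm thick, origin at the middle of its underside. At the start the applicator stands on it, axes alike, underside 10 mm above the worktop, between lips that rise to 24 mm and clear it by 1.5 mm, so that it cannot turn; it lifts straight out.
- board: The drawdown board, fixed: grey plate with a black and white card, 220 mm (x) x 210 mm (y), top 12 mm above the worktop, origin at the middle of its underside. Along its +x end runs the steel clip bar, 18 mm wide, 202 mm long, top at 28 mm, with a clamp nut at y = +-88 mm reaching to 43 mm.
- clip_face (a point): On the board: middle of the clip bar's front face, at the height of the board's top; (91, 0, 12) mm in the board's frame. With the applicator in place, back_mid is here and both x axes point the same way.
- jar_mid (a point): Centre, half-way up, of the white sample jar with ribbed cap: loose, about 0.14 kg, 97 mm tall; body 58 mm diameter up to 69 mm, then the cap, 48 mm diameter. It starts standing on the board.
- soft_tube_mid (a point): Bystander, loose: a soft white tube standing on its cap, 43 mm wide, 32 mm thick, 112 mm tall; this is its centre, half-way up. Leave it standing where it is.
- small_bottle_mid (a point): Bystander, loose: a small white bottle, 46 mm diameter, 102 mm tall; this is its centre, half-way up. Leave it standing where it is.
- stout_bottle_mid (a point): Bystander, loose: a small round bottle, 50 mm diameter, 114 mm tall; this is its centre, half-way up. Leave it standing where it is.
- vial_a_mid (a point): Bystander, loose: an empty clear vial, 32 mm diameter, 70 mm tall; this is its centre, half-way up. Leave it standing where it is.
- vial_b_mid (a point): Bystander, loose: an empty clear vial, 32 mm diameter, 70 mm tall; this is its centre, half-way up. Leave it standing where it is.
- vial_c_mid (a point): Bystander, loose: an empty clear vial, 32 mm diameter, 70 mm tall; this is its centre, half-way up. Leave it standing where it is.
There are look-alikes about, which are no part of the job. Leave any purple look-alike of the part that bears jar_mid alone.

How it is judged:
At the end, for the whole second after the job is handed in: Both sleeves at 6 (within 0.13 rad); the applicator flat on the board, its back within 4 mm of the clip bar, the back's middle within 8 mm of the bar's middle, square within 0.05 rad; the jar upright on the bare worktop, off board and stand; all at rest and let go (value of joint sleeve_left between 2.2262 and 2.4862 rad and value of joint sleeve_right between 2.2262 and 2.4862 rad and distance between back_mid and clip_face below 0.008 m and x of back_mid in the frame of clip_face above -0.004 m and angle between the x axis of back_mid and the x axis of clip_face, either way round below 0.05 rad and z of back_mid in the frame of clip_face below 0.0025 m and angle between back_mid's own z axis and vertical below 0.03 rad and height (world z) of jar_mid between 0.0435 and 0.0535 m and angle between jar_mid's own z axis and vertical below 0.08 rad and linear speed of each of applicator, jar below 0.02 m/s); the robot touches nothing.
It fails at once if the jar is tipped over (angle between jar_mid's own z axis and vertical above 0.8 rad).
It fails at once if a vial is pushed away by more than 40 mm or knocked over (distance of any of vial_a_mid, vial_b_mid, vial_c_mid from where it was at the start of the episode above 0.04 m or angle between any of vial_a_mid, vial_b_mid, vial_c_mid's own z axis and vertical above 0.5 rad).
It fails at once if a bottle or the tube is pushed away by more than 40 mm or knocked over (distance of any of soft_tube_mid, small_bottle_mid, stout_bottle_mid from where it was at the start of the episode above 0.04 m or angle between any of soft_tube_mid, small_bottle_mid, stout_bottle_mid's own z axis and vertical above 0.5 rad).
It also fails if it takes over 69 s, if anything falls off the work surface, if the arm or the gripper's body presses on something with over 40 N, if the wrist force passes 120 N, or if a joint passes its speed limit or range.

### The arm

A 6-joint arm with a two-finger parallel gripper is mounted at the origin on a cart in front of the work surface, level with it; the furniture and walls round the work are solid. World frame = base frame: x ahead of the robot, y to its left, z up, the work surface at z = 0. Lengths are in m, angles in rad, forces in N, time in s.
With the tool pointing down it reaches from about 0.375 to 0.9 m from the base axis. Payload 3.1 kg.
Tool frame: the origin (TCP) lies at the centre of the arm's flange, where the gripper is bolted on; the fingertips stand 182 mm ahead of it and the grasp point (between the pads) lies 164 mm ahead of it; z points along the fingers, y is the line along which they close (so a half turn about z gives the same grasp; the last joint's range is limited). The gripper opens to 87 mm and grips with 3 to 60 N. Pads are 19 mm wide; open, the fingers measure 117 mm over their backs; the gripper's body (75 mm by 190 mm) begins 51 mm behind the grasp point.
Start: joints at [-1.294, 0.527, 1.433, -0, 1.181, -0.178], TCP at [0.275, -0.561, 0.405] pointing down, gripper open.
Joint ranges: [-3.08, 3.08], [-0.75, 2.2], [0.22, 2.44], [-1.43, 4.57], [0, 2.65], [-2.85, 2.85]. Speed limits (rad/s): [2.79, 2.79, 3.14, 3.14, 3.14, 3.14].

### API

Orientations are given as a unit quaternion [x, y, z, w].
In Python, from rig import * gives the robot as it stands.
- The arm moves only by the tool move_arm, never from a script. Its argument "commands" is a list that holds one entry, the list of rows, each a list of 6 numbers: the shift along the tool's x, y, z in units of 40 mm (1.0 is 40 mm), then the turn, a rotation vector about the tool's x, y, z in rad. A call has 1 to 12 rows; each row is the pose to reach, as a shift and turn from the pose commanded when the call began, along the tool's axes at that moment; what a row does not reach only later rows make up. A row lasts 1/8 s, in which the tool goes at most 62.5 mm and 10.7 degrees, less where a joint would pass 70% of its speed; a pose out of reach is approached as far as the arm can. A call with a gripper value outside its range is refused whole. "claw" is the closure, from -1 (fully open) to 1 (shut), so that 0 is half open, set as the call begins (left out, the last holds). The fingers move at their own pace and stop on an object; "squeeze" is the grip in N (left out, the last holds). Time passes only in rows, so rows that repeat a pose let the fingers close. It gives the time, the measured TCP pose, the force, the opening and the grip force at its end, in the units of the state.
- get_obs(): the state, without advancing time (a new reading comes with each control period).
- camera(name): name is "scene" or "top" or "wrist"; returns a dict with "pixels" (480x640x3 uint8, blue, green, red), "range_z" (480x640 float32, m along the optical axis (not along the pixel's ray), 0 where there is no reading), "camera_matrix" (3x3 intrinsics, pixels), "extrinsics" (4x4, takes a point from world to camera coordinates). Camera axes: x right, y up, looking along -z (the intrinsics and any distortion apply to the point x, -y, -z); pixel columns grow to the right and rows downward; lengths in m; the calibration is good to about 2 mm. A picture is of the moment at which its call begins.
- hand_in(): hands the job in; it is judged then, once.
The state is a dict: "time": time; "q": joint angles; "joint_velocities": joint speeds; "joint_torque": joint torques, N m; "position": TCP position; "tool_rot": TCP orientation; "ft_force": force on the tool from outside, world axes, zero at the start; "moment": the same for the moment, N m; "grip_width": finger opening in m; "grip_force": force on a finger pad.
Only numpy, scipy, OpenCV 4.12 (cv2) and the standard library are available. Lean on these libraries where they do the work, as an engineer would, in place of code of your own. Each camera call takes 0.05 s, during which the arm holds its last target. There are 200 camera calls.

## Working session

There is one attempt and no reset: what is moved stays moved. The work goes in short steps, Python scripts to look and compute and a tool call to move; the robot and the scene stay as the last step left them, time stands still between calls to the robot, and variables do not carry over. Pictures are saved under pics/ and viewed, at most 10 in all, crops included, and the job is handed in when it is done.

Besides the shell and the picture viewer there is one more tool, called after ">>>" in YAML: its name, and indented under it one key for each argument. move_arm: Moves the arm, as the interface text tells. Its arguments: {"type":"object","properties":{"commands":{"type":"array","items":{"type":"array","items":{"type":"array","items":{"type":"number"}}}},"claw":{"type":"number"},"squeeze":{"type":"number"}},"required":["commands"]}

```bash
mkdir -p pics; ls
cat > h.py <<'E'
from rig import *
import numpy as np, cv2, pickle
from scipy.spatial.transform import Rotation as R
def pts(c):
    K=c["camera_matrix"];E=c["extrinsics"];z=c["range_z"]
    v,u=np.mgrid[:480,:640]
    P=np.stack([(u-K[0,2])/K[0,0]*z,-(v-K[1,2])/K[1,1]*z,-z],-1)
    W=(P-E[:3,3])@E[:3,:3]
    W[z==0]=np.nan
    return W
def ray(c,u,v,h):
    K=c["camera_matrix"];E=c["extrinsics"]
    d=np.array([(u-K[0,2])/K[0,0],-(v-K[1,2])/K[1,1],-1])@E[:3,:3]
    o=-E[:3,:3].T@E[:3,3]
    return o+d*(h-o[2])/d[2]
def snap(n,f):
    c=camera(n);cv2.imwrite("pics/"+f+".png",c["pixels"]);pickle.dump(c,open(f+".pkl","wb"));return c
E
python3 - <<'E'
from h import *
for n in("scene","top"):
    c=snap(n,n+"0");print(n,c["camera_matrix"],c["extrinsics"].round(3),(c["range_z"]>0).mean())
print(get_obs())
E
```

```text
pics
scene [[461.1726415    0.         318.99191656]
 [  0.         461.1726415  237.7178177 ]
 [  0.           0.           1.        ]] [[ 0.685 -0.728  0.017 -0.418]
 [ 0.326  0.328  0.887 -0.216]
 [-0.651 -0.602  0.462 -0.805]
 [ 0.     0.     0.     1.   ]] 0.9805859375
top [[503.89591065   0.         320.94776672]
 [  0.         503.89591065 236.78689309]
 [  0.           0.           1.        ]] [[ 0.009 -1.     0.004 -0.073]
 [ 0.993  0.01   0.115 -0.546]
 [-0.115  0.003  0.993 -1.536]
 [ 0.     0.     0.     1.   ]] 0.9963606770833333
{'time': 0.1, 'q': array([-1.29350379e+00,  5.28382899e-01,  1.43378591e+00, -1.52585189e-05,
        1.18140387e+00, -1.78494307e-01]), 'joint_velocities': array([ 0.00133751, -0.00215991, -0.00345991, -0.00141867, -0.0006694 ,
        0.00045665]), 'joint_torque': array([-2.16832127e-04, -4.40986454e+01, -1.77151465e+01,  6.35385141e-02,
        5.33607882e-02, -3.64911932e-05]), 'position': array([ 0.27504663, -0.5608773 ,  0.40385944]), 'tool_rot': array([ 9.74143353e-01,  2.25928635e-01, -5.59324202e-05, -9.88454603e-04]), 'ft_force': array([-0.23917006,  0.67906045,  0.1144974 ]), 'moment': array([0.02591118, 0.04154215, 0.03137134]), 'grip_force': 0.0, 'grip_width': 0.08672921559655326}
```

View pics/top0.png

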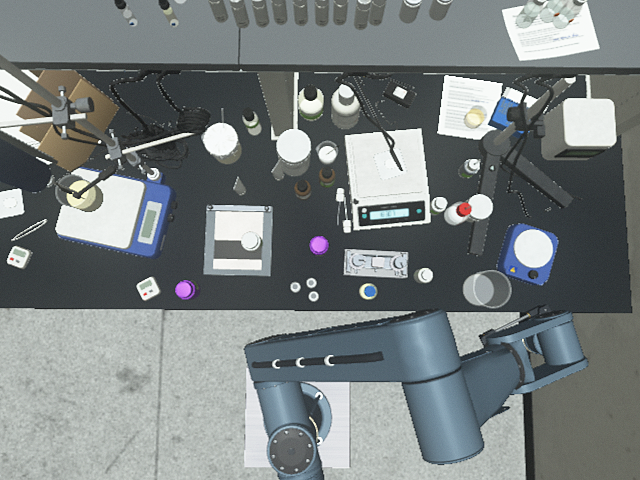

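View pics/scene0.png

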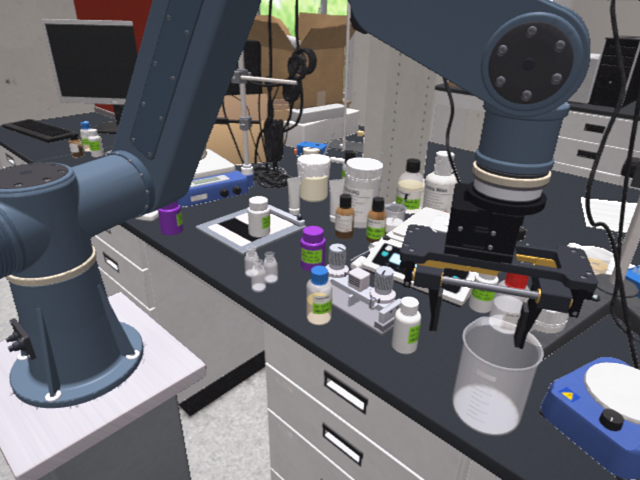

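The top view shows the white jar on the board at (251,240). The only other things it could be are the purple look-alikes at (319,245) and (186,289), the small bottle at (424,275) and the blue-capped bottle at (369,291). By the description (white, ribbed cap, on the board) I choose (251,240). The applicator is on its stand at (376,263), the board at (238,240) with its clip bar on the upper (+x) side, and the vials at (295,287), (313,283) and (313,296).

```bash
cat > m.py <<'E'
from h import *
c=pickle.load(open("top0.pkl","rb"));W=pts(c)
def blob(u0,u1,v0,v1,z0,z1,name):
    w=W[v0:v1,u0:u1].reshape(-1,3);w=w[(w[:,2]>z0)&(w[:,2]<z1)]
    if len(w)<4: print(name,"few",len(w));return
    r=cv2.minAreaRect((w[:,:2]*1000).astype(np.float32))
    print(name,len(w),"mid",(w.min(0)+w.max(0))[:2]/2,"ext",np.ptp(w,0)[:2].round(3),"ztop",np.percentile(w[:,2],[5,95]).round(3),"rect",np.round(r[0]),np.round(r[1]),round(r[2],1))
blob(236,266,225,255,.09,.13,"jar")
blob(195,280,200,280,.005,.02,"board")
blob(195,280,200,220,.022,.034,"bar")
blob(335,415,240,285,.004,.015,"standbase")
blob(335,415,240,285,.015,.06,"appl low")
blob(335,415,240,285,.06,.09,"block")
blob(340,372,240,285,.105,.13,"sleeveL")
blob(380,415,240,285,.105,.13,"sleeveR")
blob(285,303,278,295,.05,.1,"v1");blob(303,322,275,290,.05,.1,"v2");blob(303,322,290,304,.05,.1,"v3")
blob(410,436,262,288,.08,.15,"bottle white")
blob(355,383,280,303,.08,.15,"bottle blue")
blob(305,333,232,258,.08,.15,"purple")
blob(335,346,185,232,.03,.15,"thin")
blob(291,315,176,198,.03,.15,"ambers1");blob(316,336,165,188,.03,.15,"amb2")
s=pickle.load(open("scene0.pkl","rb"));p=s["pixels"]
t=c["pixels"]
cv2.imwrite("pics/z1.png",np.hstack([cv2.resize(t[180:310,190:320],(400,400),interpolation=2),cv2.resize(p[180:340,220:380],(400,400),interpolation=2)]))
cv2.imwrite("pics/z2.png",cv2.resize(t[180:305,275:445],(800,588),interpolation=2))
E
python3 m.py
```

```text
jar 211 mid [0.52815792 0.14609747] ext [0.045 0.046] ztop [0.1   0.112] rect [528. 146.] [45. 46.] 19.8
board 3844 mid [0.54056733 0.19775917] ext [0.252 0.268] ztop [0.006 0.017] rect [540. 198.] [251. 267.] 0.6
bar 295 mid [0.6363384  0.19366266] ext [0.02  0.201] ztop [0.023 0.032] rect [637. 194.] [201.  19.] 89.2
standbase 665 mid [ 0.47163176 -0.23669885] ext [0.14  0.249] ztop [0.004 0.013] rect [ 472. -237.] [139. 248.] 0.5
appl low 568 mid [ 0.45643282 -0.24919818] ext [0.109 0.219] ztop [0.018 0.057] rect [ 457. -249.] [109. 219.] 0.2
block 317 mid [ 0.44758739 -0.23803591] ext [0.094 0.17 ] ztop [0.061 0.085] rect [ 446. -237.] [171.  93.] 87.7
sleeveL 114 mid [ 0.47160016 -0.17534356] ext [0.033 0.033] ztop [0.107 0.118] rect [ 472. -175.] [33. 33.] 1.4
sleeveR 109 mid [ 0.46650934 -0.29853868] ext [0.032 0.032] ztop [0.107 0.118] rect [ 466. -299.] [32. 32.] 0.7
v1 33 mid [0.39333091 0.01124984] ext [0.024 0.027] ztop [0.05 0.07] rect [393.  11.] [24. 23.] 45.0
v2 31 mid [ 0.40579923 -0.03550333] ext [0.024 0.024] ztop [0.05  0.073] rect [406. -36.] [23. 26.] 14.2
v3 28 mid [ 0.36365537 -0.04509731] ext [0.024 0.024] ztop [0.05  0.072] rect [365. -44.] [24. 24.] 11.8
bottle white 98 mid [ 0.43029117 -0.37942827] ext [0.027 0.03 ] ztop [0.082 0.106] rect [ 430. -380.] [30. 27.] 87.3
bottle blue 187 mid [ 0.38150182 -0.20891951] ext [0.044 0.048] ztop [0.081 0.117] rect [ 381. -210.] [45. 45.] 21.3
purple 198 mid [ 0.51868785 -0.06022381] ext [0.047 0.045] ztop [0.089 0.099] rect [519. -59.] [46. 45.] 45.7
thin 5 mid [ 0.63384313 -0.1295444 ] ext [0.117 0.026] ztop [0.031 0.032] rect [ 633. -129.] [119.  13.] 7.1
ambers1 251 mid [ 0.69279042 -0.00781016] ext [0.049 0.049] ztop [0.049 0.117] rect [691.  -8.] [48. 50.] 11.1
amb2 264 mid [ 0.73211596 -0.08150168] ext [0.045 0.05 ] ztop [0.043 0.118] rect [732. -81.] [50. 45.] 89.0
```

View pics/z1.png

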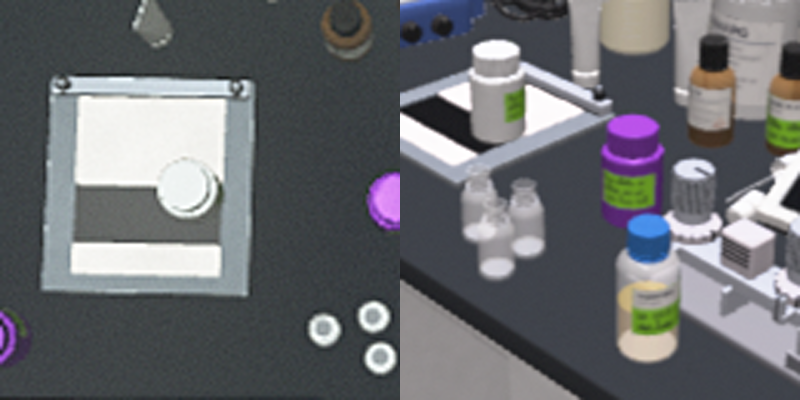

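View pics/z2.png

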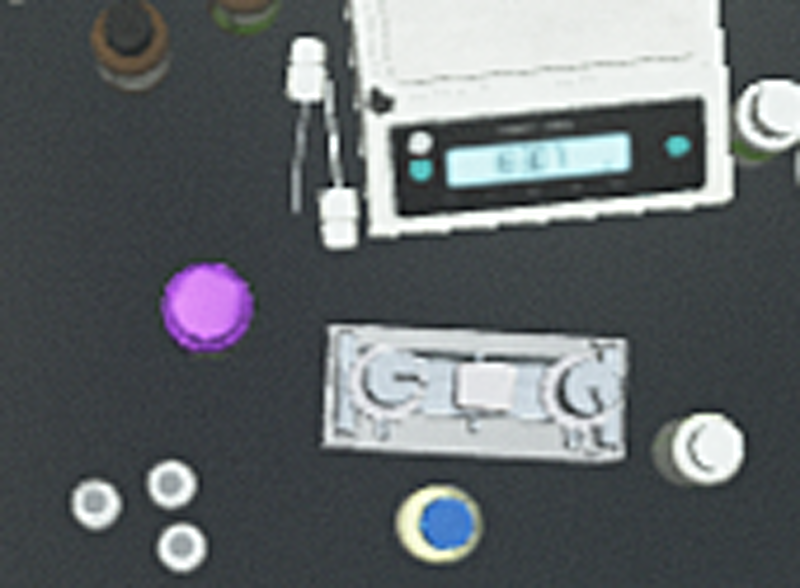

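>>> move_arm:
  commands:
    - [[7.6,-4.9,-0.4,0,0,0],[7.6,-4.9,-0.4,0,0,0],[7.6,-4.9,-0.4,0,0,0],[7.6,-4.9,-0.4,0,0,0],[7.6,-4.9,-0.4,0,0,0],[7.6,-4.9,-0.4,0,0,0],[7.6,-4.9,-0.4,0,0,0],[7.6,-4.9,-0.4,0,0,0]]
  claw: -0.4
  squeeze: 30

```text
time: 1.1
position: [0.4618, -0.2515, 0.4205]
tool_rot: [0.974, 0.226, -0.0, 0.0]
ft_force: [0.1, 0.1, -0.1]
grip_width: 0.061
grip_force: 0.0
```

Run:
```python
from h import *
c=snap("wrist","w1");print(c["extrinsics"].round(3));print(get_obs())
W=pts(c);z=W[...,2]
print(np.nanmin(z),np.nanmax(z))
m=((z>.105)&(z<.125)).astype(np.uint8)
n,l,s,ce=cv2.connectedComponentsWithStats(m)
for i in range(1,n):
    if s[i,4]>150:
        w=W[l==i];print(s[i],ce[i].round(1),((w.min(0)+w.max(0))/2).round(4),np.ptp(w,0).round(3),np.median(w[:,2]).round(4))
```

```text
[[ 0.442 -0.897 -0.    -0.43 ]
 [ 0.871  0.429 -0.241 -0.261]
 [ 0.216  0.106  0.971 -0.477]
 [ 0.     0.     0.     1.   ]]
{'time': 1.15, 'q': array([-7.12484957e-01,  3.74569678e-01,  1.66123987e+00, -5.54432021e-04,
        1.10596989e+00,  4.03398197e-01]), 'joint_velocities': array([-0.01973338,  0.00152212, -0.00093436,  0.00178075,  0.00194428,
        0.00024758]), 'joint_torque': array([ 7.12880529e-01, -3.59284544e+01, -1.65244675e+01,  1.07342019e-01,
        2.15591490e-02, -2.73593985e-03]), 'position': array([ 0.46152537, -0.25209158,  0.42053292]), 'tool_rot': array([ 9.74215017e-01,  2.25621432e-01, -2.55182094e-04,  7.07418615e-05]), 'ft_force': array([ 0.08840075, -0.2625211 ,  0.27308335]), 'moment': array([-0.00804467,  0.01901917, -0.00128153]), 'grip_force': 0.0, 'grip_width': 0.06097937168586819}
-0.9113910763926515 0.3593521808058141
[ 225  167   43   42 1387] [245.8 187.2] [ 0.4706 -0.1781  0.1105] [0.035 0.034 0.011] 0.1134
[632 176   8  32 163] [636.5 192.3] [ 0.6153 -0.4795  0.1085] [0.021 0.019 0.007] 0.1075
[ 352  235   41   41 1233] [372. 255.] [ 0.4659 -0.3008  0.1105] [0.034 0.034 0.011] 0.1134
```

View pics/w1.png

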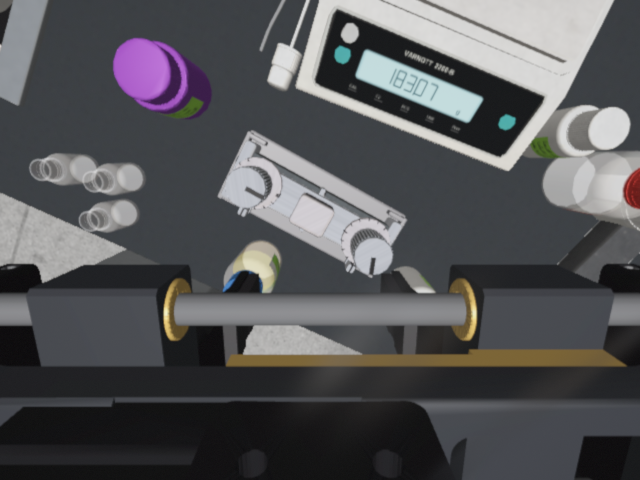

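The wrist view shows the left sleeve top at (246,187) and the right at (372,255). The heights, 0.113 m, are as expected. Next I read the dark lines.

```bash
cat >> h.py <<'E'
def proj(c,P):
    K=c["camera_matrix"];E=c["extrinsics"];P=np.asarray(P)@E[:3,:3].T+E[:3,3]
    return np.stack([K[0,0]*P[...,0]/-P[...,2]+K[0,2],-K[1,1]*P[...,1]/-P[...,2]+K[1,2]],-1)
def line(c,x,y,psi,z=.114,r0=.005,r1=.014):
    g=cv2.cvtColor(c["pixels"],cv2.COLOR_BGR2GRAY)
    a=np.radians(np.arange(0,360,1.));r=np.linspace(r0,r1,15)
    P=np.stack([x+np.outer(np.cos(a),r),y+np.outer(np.sin(a),r),np.full((360,15),z)],-1)
    uv=proj(c,P).astype(np.float32)
    v=cv2.remap(g,uv[...,0],uv[...,1],cv2.INTER_LINEAR).mean(1)
    k=v.argmin();return k,((np.radians(k)-np.pi-psi)%(2*np.pi))/0.3927,v[k],np.median(v)
def plan(x,y,z,phi):
    o=get_obs();Rm=R.from_quat(o["tool_rot"]).as_matrix()
    T=np.array([[np.cos(phi),np.sin(phi),0],[np.sin(phi),-np.cos(phi),0],[0,0,-1]])
    d=Rm.T@(np.array([x,y,z])-o["position"])/.04
    print("shift",d.round(2),"turn",R.from_matrix(Rm.T@T).as_rotvec().round(3),"q1",o["q"][0].round(2),"q6",o["q"][5].round(2),"phi",np.arctan2(Rm[1,0],Rm[0,0]).round(3))
E
python3 - <<'E'
from h import *
c=pickle.load(open("w1.pkl","rb"))
print(line(c,.4706,-.1781,-.038),line(c,.4659,-.3008,-.038))
plan(.4706,-.1781,.33,.456);plan(.4706,-.1781,.268,.456)
plan(.4659,-.3008,.33,.456);plan(.4659,-.3008,.268,.456)
E
```

```text
(np.int64(270), np.float64(4.096756625400806), np.float64(83.33333333333333), np.float64(194.63333333333333)) (np.int64(204), np.float64(1.1634301514607568), np.float64(57.0), np.float64(194.73333333333332))
shift [ 1.02 -1.56  2.26] turn [ 0.     0.001 -0.001] q1 -0.71 q6 0.4 phi 0.455
shift [ 1.02 -1.56  3.81] turn [ 0.     0.001 -0.001] q1 -0.71 q6 0.4 phi 0.455
shift [-0.44  1.14  2.26] turn [ 0.     0.001 -0.001] q1 -0.71 q6 0.4 phi 0.455
shift [-0.44  1.14  3.81] turn [ 0.     0.001 -0.001] q1 -0.71 q6 0.4 phi 0.455
```

Left reads 4, so it needs +45°. Right reads 1, so it needs +112.5°. I start with the right sleeve.

>>> move_arm:
  commands:
    - [[-0.44,1.14,1.5,0,0,0],[-0.44,1.14,2.26,0,0,0],[-0.44,1.14,3.0,0,0,0],[-0.44,1.14,3.81,0,0,0],[-0.44,1.14,3.81,0,0,0]]

```text
time: 1.78
position: [0.4645, -0.301, 0.2659]
tool_rot: [0.974, 0.225, -0.002, -0.003]
ft_force: [-0.1, 0.5, 0.6]
grip_width: 0.0611
grip_force: 0.0
```

>>> move_arm:
  commands:
    - [[0,0,0,0,0,0],[0,0,0,0,0,0],[0,0,0,0,0,0],[0,0,0,0,0,0],[0,0,0,0,0,0]]
  claw: 1

```text
time: 2.4
position: [0.4665, -0.3004, 0.2694]
tool_rot: [0.974, 0.226, 0.001, 0.001]
ft_force: [-1.0, -1.4, 5.9]
grip_width: 0.0333
grip_force: 30.0
```

```bash
python3 -c "
from h import *
o=get_obs();print({k:np.round(o[k],3) for k in ('time','position','ft_force','moment','grip_width','grip_force')})
plan(.4659,-.3008,.268,.456)"
```

```text
{'time': np.float64(2.4), 'position': array([ 0.466, -0.3  ,  0.269]), 'ft_force': array([-1.   , -1.406,  5.919]), 'moment': array([-0.135,  0.107,  0.014]), 'grip_width': np.float64(0.033), 'grip_force': np.float64(30.002)}
shift [-0.02  0.    0.03] turn [ 0.002 -0.001  0.   ] q1 -0.77 q6 0.34 phi 0.456
```

>>> move_arm:
  commands:
    - [[0,0,0,0,0,-0.18],[0,0,0,0,0,-0.36],[0,0,0,0,0,-0.54],[0,0,0,0,0,-0.72],[0,0,0,0,0,-0.9],[0,0,0,0,0,-1.08],[0,0,0,0,0,-1.26],[0,0,0,0,0,-1.44],[0,0,0,0,0,-1.62],[0,0,0,0,0,-1.8],[0,0,0,0,0,-1.965],[0,0,0,0,0,-1.965]]

```text
time: 3.9
position: [0.4658, -0.3003, 0.2694]
tool_rot: [0.352, 0.936, -0.001, -0.0]
ft_force: [-3.0, -0.5, 7.8]
grip_width: 0.0335
grip_force: 30.0
```

>>> move_arm:
  commands:
    - [[0,0,0,0,0,0],[0,0,0,0,0,0],[0,0,0,0,0,0]]
  claw: -0.4

```text
time: 4.28
position: [0.4661, -0.2998, 0.268]
tool_rot: [0.353, 0.936, 0.0, -0.0]
ft_force: [-0.0, -0.2, 0.0]
grip_width: 0.055
grip_force: 0.0
```

```bash
python3 -c "
from h import *
o=get_obs();print({k:np.round(o[k],3) for k in ('time','position','ft_force','moment','grip_width','grip_force')})
plan(.4659,-.3008,.34,.456);plan(.4706,-.1781,.34,1.2);plan(.4706,-.1781,.268,1.2)"
```

```text
{'time': np.float64(4.275), 'position': array([ 0.466, -0.3  ,  0.268]), 'ft_force': array([-0.008, -0.193,  0.031]), 'moment': array([ 0.086, -0.144,  0.026]), 'grip_width': np.float64(0.055), 'grip_force': np.float64(0.0)}
shift [-0.01 -0.02 -1.8 ] turn [-1.000e-03 -1.000e-03  1.965e+00] q1 -0.77 q6 -1.62 phi 2.421
shift [ 1.92  2.36 -1.8 ] turn [-0.000e+00 -1.000e-03  1.221e+00] q1 -0.77 q6 -1.62 phi 2.421
shift [1.92 2.36 0.  ] turn [-0.000e+00 -1.000e-03  1.221e+00] q1 -0.77 q6 -1.62 phi 2.421
```

>>> move_arm:
  commands:
    - [[0,0,-1.3,0,0,0],[0.7,0.8,-1.8,0,0,0.18],[1.4,1.7,-1.8,0,0,0.36],[1.92,2.36,-1.8,0,0,0.54],[1.92,2.36,-1.8,0,0,0.72],[1.92,2.36,-1.8,0,0,0.9],[1.92,2.36,-1.8,0,0,1.08],[1.92,2.36,-1.0,0,0,1.22],[1.92,2.36,0,0,0,1.22],[1.92,2.36,0,0,0,1.22]]

```text
time: 5.52
position: [0.4697, -0.1777, 0.2661]
tool_rot: [0.825, 0.565, -0.001, -0.003]
ft_force: [-0.6, -0.6, 0.1]
grip_width: 0.0612
grip_force: 0.0
```

>>> move_arm:
  commands:
    - [[0,0,0,0,0,0],[0,0,0,0,0,0],[0,0,0,0,0,0],[0,0,0,0,0,0],[0,0,0,0,0,0]]
  claw: 1

```text
time: 6.15
position: [0.4708, -0.1785, 0.2693]
tool_rot: [0.825, 0.565, 0.0, 0.001]
ft_force: [-0.5, -0.2, 6.3]
grip_width: 0.0333
grip_force: 30.0
```

>>> move_arm:
  commands:
    - [[0,0,0,0,0,-0.17],[0,0,0,0,0,-0.34],[0,0,0,0,0,-0.5],[0,0,0,0,0,-0.65],[0,0,0,0,0,-0.785],[0,0,0,0,0,-0.785]]

```text
time: 6.9
position: [0.4715, -0.1785, 0.2693]
tool_rot: [0.547, 0.837, 0.001, 0.002]
ft_force: [1.4, 2.2, 5.9]
grip_width: 0.0337
grip_force: 30.0
```

>>> move_arm:
  commands:
    - [[0,0,0,0,0,0],[0,0,0,0,0,0],[0,0,0,0,0,0]]
  claw: -0.4

```text
time: 7.28
position: [0.4705, -0.1784, 0.2681]
tool_rot: [0.546, 0.837, -0.0, -0.0]
ft_force: [-0.3, 0.5, -0.8]
grip_width: 0.0552
grip_force: 0.0
```

```bash
python3 -c "
from h import *
plan(.435,-.25,.42,1.53);plan(.435,-.25,.42,-.038)"
```

```text
shift [-1.28 -1.53 -3.8 ] turn [-0.001 -0.001  0.455] q1 -0.58 q6 -1.0 phi 1.985
shift [-1.28 -1.53 -3.8 ] turn [-1.000e-03  0.000e+00  2.023e+00] q1 -0.58 q6 -1.0 phi 1.985
```

```bash
python3 -c "
from h import *
plan(.465,-.31,.42,1.533);plan(.4705,-.178,.34,1.985)"
```

```text
shift [-2.95 -1.45 -3.8 ] turn [-0.001 -0.001  0.452] q1 -0.58 q6 -1.0 phi 1.985
shift [ 0.01  0.   -1.8 ] turn [-0.001 -0.001  0.   ] q1 -0.58 q6 -1.0 phi 1.985
```

>>> move_arm:
  commands:
    - [[0,0,-1.4,0,0,0],[-0.9,-0.4,-2.4,0,0,0.15],[-1.9,-1.0,-3.1,0,0,0.3],[-2.95,-1.45,-3.8,0,0,0.452],[-2.95,-1.45,-3.8,0,0,0.452],[-2.95,-1.45,-3.8,0,0,0.452]]

```text
time: 8.02
position: [0.4646, -0.3093, 0.4195]
tool_rot: [0.72, 0.694, 0.0, -0.001]
ft_force: [-0.6, 0.2, -1.3]
grip_width: 0.0608
grip_force: 0.0
```

```bash
cat > sl.py <<'E'
from h import *
import sys
c=snap("wrist",sys.argv[1]);W=pts(c);z=W[...,2]
lo,hi=float(sys.argv[2]),float(sys.argv[3])
m=((z>lo)&(z<hi)).astype(np.uint8)
n,l,s,ce=cv2.connectedComponentsWithStats(m);C=[]
for i in range(1,n):
    if 700<s[i,4]<6000:
        w=W[l==i];e=np.ptp(w,0);p=(w.min(0)+w.max(0))/2
        if .028<e[0]<.042 and .028<e[1]<.042: C.append([*p[:2],np.median(w[:,2])]);print(s[i],p.round(4),e.round(3),C[-1][2].round(4))
C.sort(key=lambda p:-p[1]);C=np.array(C);d=C[0]-C[-1];psi=-np.arctan2(d[0],d[1]);print("psi",psi,"mid",C.mean(0).round(4))
for p in C: print(line(c,p[0],p[1],psi,p[2]))
b=(z>lo-.05)&(z<hi-.02)
x,y=C.mean(0)[:2]
k=(abs(W[...,0]-x)<.03)&(abs(W[...,1]-y)<.03)&(z>lo-.035)&(z<hi-.025)
w=W[k];print("block",len(w),((w.min(0)+w.max(0))/2).round(4),np.ptp(w,0).round(3),np.median(w[:,2]).round(4))
print(get_obs()["time"])
E
python3 sl.py w2 .105 .125; python3 -c "
from h import *
o=get_obs()
plan(.528,.146,.35,1.55);plan(.528,.146,.239,1.55)"
```

```text
[ 301   46   45   51 1757] [ 0.4709 -0.1784  0.1108] [0.035 0.034 0.011] 0.1135
[ 191  100   43   43 1466] [ 0.3807 -0.212   0.1102] [0.033 0.032 0.01 ] 0.1129
[ 302  207   40   41 1276] [ 0.4654 -0.3016  0.1105] [0.034 0.035 0.011] 0.1134
psi -0.045161530526937596 mid [ 0.439  -0.2307  0.1133]
(np.int64(315), np.float64(6.11498859363199), np.float64(111.4), np.float64(192.73333333333332))
(np.int64(283), np.float64(4.6927696971762085), np.float64(120.0), np.float64(122.13333333333334))
(np.int64(315), np.float64(6.11498859363199), np.float64(68.8), np.float64(194.2))
block 727 [ 0.4604 -0.24    0.0787] [0.017 0.036 0.01 ] 0.0812
8.075
shift [11.41  1.17  1.76] turn [-0.002 -0.003 -0.015] q1 -0.79 q6 -0.75 phi 1.535
shift [11.41  1.18  4.53] turn [-0.002 -0.003 -0.015] q1 -0.79 q6 -0.75 phi 1.535
```

Both sleeves read 6. Next is the jar, with a look at the board on the way.

>>> move_arm:
  commands:
    - [[1.3,0.1,0.1,0,0,0],[2.8,0.3,0.2,0,0,0],[4.3,0.4,0.3,0,0,0],[5.8,0.6,0.4,0,0,0],[7.3,0.8,0.4,0,0,0],[8.8,0.9,0.4,0,0,0],[10.0,1.1,0.4,0,0,-0.015],[10.0,1.1,0.4,0,0,-0.015],[10.0,1.1,0.4,0,0,-0.015]]
  claw: -1

```text
time: 9.2
position: [0.523, 0.0889, 0.4035]
tool_rot: [0.714, 0.7, -0.001, -0.001]
ft_force: [0.3, 1.1, 0.9]
grip_width: 0.0867
grip_force: 0.0
```

```bash
cat > bd.py <<'E'
from h import *
c=snap("wrist","w3");W=pts(c);z=W[...,2]
def rep(n,k):
    w=W[k]
    if len(w)<5: print(n,len(w));return
    r=cv2.minAreaRect((w[:,:2]*1000).astype(np.float32));print(n,len(w),((w.min(0)+w.max(0))/2).round(4),np.ptp(w,0).round(3),"z",np.median(w[:,2]).round(4),"rect",np.round(r[0],1),np.round(r[1],1),round(r[2],2),np.round(cv2.boxPoints(r),1).tolist())
near=(abs(W[...,0]-.528)<.05)&(abs(W[...,1]-.146)<.05)
rep("jar",near&(z>.1)&(z<.12))
bar=(z>.024)&(z<.033)&(W[...,0]>.61)&(W[...,0]<.67)&(W[...,1]>.08)&(W[...,1]<.31)
rep("bar",bar)
w=W[bar]
# front edge: min x in y bins
b=[];
for y in np.arange(.11,.28,.01):
    s=w[(w[:,1]>y)&(w[:,1]<y+.01)]
    if len(s)>3:b.append([y+.005,np.percentile(s[:,0],3),np.percentile(s[:,0],97)])
b=np.array(b);print("front fit",np.polyfit(b[:,0]-.194,b[:,1],1),"back fit",np.polyfit(b[:,0]-.194,b[:,2],1));print(b.round(4)[::4])
nut=(z>.034)&(z<.05)&(W[...,0]>.61)&(W[...,0]<.67)
for k,nm in((nut&(W[...,1]>.19)&(W[...,1]<.31),"nutL"),(nut&(W[...,1]<.19)&(W[...,1]>.08),"nutR")):rep(nm,k)
pl=(z>.007)&(z<.017)&(W[...,0]>.4)&(W[...,0]<.66)&(W[...,1]>.08)&(W[...,1]<.33)
rep("plate",pl)
plan(.528,.146,.35,1.55);plan(.528,.146,.239,1.55)
E
python3 bd.py
```

```text
jar 2808 [0.5278 0.1438 0.1071] [0.046 0.046 0.006] z 0.1078 rect [527.9 143.9] [45.8 46.3] 88.46 [[504.20001220703125, 121.5999984741211], [550.4000244140625, 120.4000015258789], [551.7000122070312, 166.10000610351562], [505.3999938964844, 167.39999389648438]]
bar 3596 [0.6374 0.1908 0.0285] [0.021 0.201 0.009] z 0.0273 rect [637.5 190.8] [201.1  18.7] 89.28 [[626.9000244140625, 90.4000015258789], [645.5999755859375, 90.0999984741211], [648.0999755859375, 291.20001220703125], [629.4000244140625, 291.3999938964844]]
front fit [0.0124642  0.62886051] back fit [0.00738419 0.64525835]
[[0.115  0.6277 0.6443]
 [0.155  0.6285 0.6449]
 [0.195  0.6289 0.6454]
 [0.235  0.6296 0.6459]
 [0.275  0.6297 0.6461]]
nutL 253 [0.6384 0.2791 0.0392] [0.015 0.015 0.01 ] z 0.0374 rect [638.2 278.6] [13.8 13.7] 25.96 [[629.0, 281.79998779296875], [635.0, 269.3999938964844], [647.4000244140625, 275.3999938964844], [641.4000244140625, 287.79998779296875]]
nutR 169 [0.6362 0.1035 0.0388] [0.014 0.014 0.009] z 0.0374 rect [636.2 103.4] [14.2 13.5] 67.01 [[627.2000122070312, 99.5], [639.5999755859375, 94.19999694824219], [645.2000122070312, 107.30000305175781], [632.7000122070312, 112.5999984741211]]
plate 39206 [0.5356 0.1925 0.0122] [0.218 0.212 0.009] z 0.0119 rect [536.4 192.9] [210.7 218.3] 89.46 [[426.29998779296875, 88.5], [644.5, 86.5], [646.5, 297.20001220703125], [428.20001220703125, 299.20001220703125]]
shift [1.45 0.09 1.34] turn [-0.002  0.    -0.001] q1 -0.04 q6 -0.02 phi 1.549
shift [1.45 0.1  4.12] turn [-0.002  0.    -0.001] q1 -0.04 q6 -0.02 phi 1.549
```

View pics/w3.png

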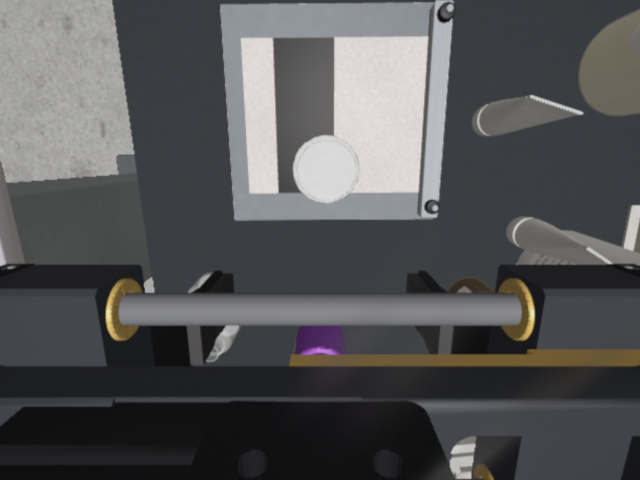

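The jar is at px (326,168) → (0.528, 0.144), its top at 0.108 as expected. The bar runs at px (440,110) with both nuts visible, and the tubes stand behind it at (483,120) and (520,232). I grasp the jar now.

>>> move_arm:
  commands:
    - [[1.0,0.1,1.0,0,0,0],[1.39,0.1,2.2,0,0,0],[1.39,0.1,3.2,0,0,0],[1.39,0.1,4.1,0,0,0],[1.39,0.1,4.1,0,0,0],[1.39,0.1,4.1,0,0,0]]

```text
time: 10.0
position: [0.5297, 0.1429, 0.2412]
tool_rot: [0.715, 0.699, 0.0, 0.0]
ft_force: [-0.7, -0.1, 0.0]
grip_width: 0.0868
grip_force: 0.0
```

>>> move_arm:
  commands:
    - [[0,0,0,0,0,0],[0,0,0,0,0,0],[0,0,0,0,0,0],[0,0,0,0,0,0],[0,0,0,0,0,0]]
  claw: 1
  squeeze: 20

```text
time: 10.62
position: [0.5292, 0.1438, 0.2408]
tool_rot: [0.715, 0.699, 0.0, 0.0]
ft_force: [-1.8, -0.1, 5.2]
grip_width: 0.0566
grip_force: 20.0
```

>>> move_arm:
  commands:
    - [[0,0,-0.5,0,0,0],[-0.3,0,-1.0,0,0,0],[-0.9,0,-1.0,0,0,0],[-1.6,0,-1.0,0,0,0],[-2.3,0,-1.0,0,0,0],[-2.85,0,-1.0,0,0,0],[-2.85,0,-0.8,0,0,0],[-2.85,0,-0.3,0,0,0],[-2.85,0,0.1,0,0,0],[-2.85,0,0.27,0,0,0],[-2.85,0,0.27,0,0,0]]

```text
time: 12.0
position: [0.5266, 0.0303, 0.2291]
tool_rot: [0.715, 0.699, -0.0, -0.0]
ft_force: [0.7, 0.5, -1.6]
grip_width: 0.0574
grip_force: 20.0
```

>>> move_arm:
  commands:
    - [[0,0,0.04,0,0,0],[0,0,0.04,0,0,0],[0,0,0.04,0,0,0],[0,0,0.04,0,0,0],[0,0,0.04,0,0,0]]
  claw: -1

```text
time: 12.62
position: [0.5267, 0.0298, 0.228]
tool_rot: [0.715, 0.699, 0.0, 0.0]
ft_force: [0.1, -0.4, 0.1]
grip_width: 0.0863
grip_force: 0.0
```

```bash
python3 -c "
from h import *
c=pickle.load(open('w3.pkl','rb'));print('tubes base',ray(c,483,120,.0),ray(c,520,232,0.))
plan(.4682,-.34,.40,1.529);plan(.4682,-.24,.40,1.529);plan(.4682,-.24,.234,1.529)"
```

```text
tubes base [0.69603286 0.18979407 0.        ] [0.74976191 0.06783039 0.        ]
shift [-9.27 -1.26 -4.3 ] turn [0.   0.   0.02] q1 -0.16 q6 -0.13 phi 1.549
shift [-6.78 -1.31 -4.3 ] turn [0.   0.   0.02] q1 -0.16 q6 -0.13 phi 1.549
shift [-6.78 -1.31 -0.15] turn [0.   0.   0.02] q1 -0.16 q6 -0.13 phi 1.549
```

>>> move_arm:
  commands:
    - [[0,0,-1.4,0,0,0],[-0.3,0,-2.6,0,0,0],[-1.4,-0.2,-3.3,0,0,0],[-2.8,-0.5,-3.3,0,0,0.02],[-4.2,-0.8,-3.3,0,0,0.02],[-5.6,-1.1,-3.0,0,0,0.02],[-6.78,-1.31,-2.3,0,0,0.02],[-6.78,-1.31,-1.5,0,0,0.02],[-6.78,-1.31,-0.7,0,0,0.02],[-6.78,-1.31,-0.22,0,0,0.02],[-6.78,-1.31,-0.22,0,0,0.02]]
  claw: -0.4

```text
time: 14.0
position: [0.4678, -0.2399, 0.2354]
tool_rot: [0.722, 0.692, -0.0, -0.002]
ft_force: [0.3, -0.5, 0.1]
grip_width: 0.0607
grip_force: 0.0
```

```bash
python3 -c "
from h import *
plan(.4682,-.24,.237,1.53)
c=snap('scene','s2')
cv2.imwrite('pics/s2c.png',cv2.resize(c['pixels'][150:390,200:520],(800,600)))"
```

```text
shift [-0.    0.01 -0.04] turn [-0.003 -0.002 -0.001] q1 -0.69 q6 -0.64 phi 1.529
```

View pics/s2c.png

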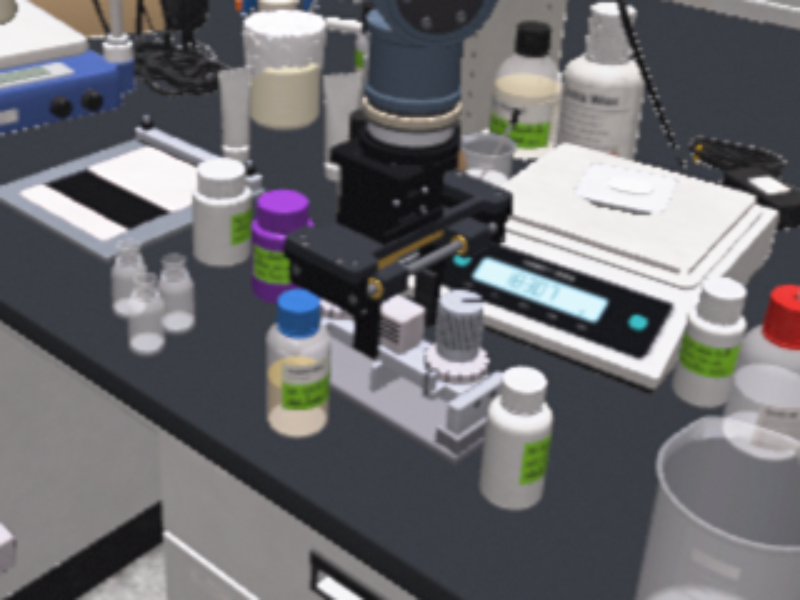

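The jar stands upright off the board at (221,215) in the crop, and the fingers straddle the grip block at (403,325). I grip the block and lift.

>>> move_arm:
  commands:
    - [[0,0,0,0,0,0],[0,0,0,0,0,0],[0,0,0,0,0,0],[0,0,0,0,0,0],[0,0,0,0,0,0]]
  claw: 1
  squeeze: 58

```text
time: 14.68
position: [0.4685, -0.2402, 0.2371]
tool_rot: [0.722, 0.692, 0.0, 0.0]
ft_force: [-0.2, 0.5, 3.0]
grip_width: 0.0295
grip_force: 58.0
```

>>> move_arm:
  commands:
    - [[0,0,-0.2,0,0,0],[0,0,-0.5,0,0,0],[0,0,-0.9,0,0,0],[0,0,-1.4,0,0,0],[0,0,-2.0,0,0,0],[0,0,-2.6,0,0,0],[0,0,-3.2,0,0,0],[0,0,-3.5,0,0,0],[0,0,-3.5,0,0,0]]

```text
time: 15.8
position: [0.4682, -0.2401, 0.3777]
tool_rot: [0.722, 0.692, 0.0, 0.001]
ft_force: [0.6, -0.0, -8.4]
grip_width: 0.03
grip_force: 58.0
```

```bash
python3 -c "
from h import *
o=get_obs();print(o['grip_width'],o['grip_force'],o['moment'])
plan(.581,.191,.375,1.56);plan(.590,.191,.25,1.56)"
```

```text
0.030022093133837385 57.99816565588117 [-0.00214196 -0.06154483 -0.0375871 ]
shift [10.89  2.37  0.06] turn [ 0.001  0.001 -0.031] q1 -0.69 q6 -0.64 phi 1.529
shift [10.9   2.59  3.18] turn [ 0.001  0.001 -0.031] q1 -0.69 q6 -0.64 phi 1.529
```

>>> move_arm:
  commands:
    - [[0.4,0.1,0,0,0,0],[1.3,0.3,0,0,0,0],[2.4,0.5,0,0,0,0],[3.6,0.8,0,0,0,0],[4.8,1.1,0,0,0,-0.01],[6.0,1.3,0,0,0,-0.01],[7.2,1.6,0,0,0,-0.02],[8.4,1.9,0,0,0,-0.02],[9.5,2.1,0,0,0,-0.03],[10.4,2.3,0,0,0,-0.03],[10.89,2.37,0,0,0,-0.031],[10.89,2.37,0,0,0,-0.031]]

```text
time: 17.3
position: [0.5806, 0.1926, 0.3755]
tool_rot: [0.71, 0.704, -0.001, -0.001]
ft_force: [0.1, -1.0, -6.8]
grip_width: 0.0301
grip_force: 58.0
```

Run:
```python
from h import *
plan(.59,.191,.26,1.56)
c=snap("top","t2");W=pts(c);z=W[...,2]
for n,y in(("L",.253),("R",.129)):
    k=(abs(W[...,0]-.58)<.05)&(abs(W[...,1]-y)<.03)&(z>.225)&(z<.27);w=W[k];print(n,len(w),((w.min(0)+w.max(0))/2).round(4) if len(w) else 0)
w=snap("wrist","w4")
cv2.imwrite("pics/w4c.png",w["pixels"][:360])
```

```text
shift [-0.04  0.24  2.89] turn [-0.003  0.001  0.002] q1 0.14 q6 0.15 phi 1.562
L 28 [0.5717 0.2653 0.2502]
R 154 [0.5804 0.1365 0.2466]
```

View pics/w4c.png

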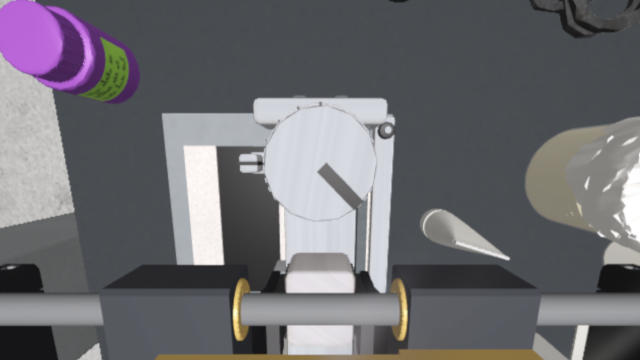

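The applicator hangs square over the board, with the left sleeve line at (340,185) still at 6. I lower it just short of the bar.

>>> move_arm:
  commands:
    - [[0,0.1,0.4,0,0,0],[-0.03,0.2,1.2,0,0,0],[-0.04,0.22,2.0,0,0,0],[-0.04,0.22,2.6,0,0,0],[-0.04,0.22,3.0,0,0,0],[-0.04,0.22,3.25,0,0,0],[-0.04,0.22,3.33,0,0,0],[-0.04,0.22,3.33,0,0,0]]

```text
time: 18.4
position: [0.5904, 0.1894, 0.2441]
tool_rot: [0.711, 0.703, 0.0, 0.0]
ft_force: [1.0, 0.6, -7.6]
grip_width: 0.0295
grip_force: 58.0
```

Run:
```python
from h import *
plan(.596,.191,.239,1.56)
o=get_obs();print(o['position'],o['ft_force'])
c=snap("wrist","w5")
W=pts(c);z=W[...,2]
k=(z>.1)&(z<.13)&(abs(W[...,1]-.253)<.03)&(abs(W[...,0]-.59)<.05);w=W[k];print(len(w),((w.min(0)+w.max(0))/2).round(4),np.median(w[:,2]))
cv2.imwrite("pics/w5c.png",cv2.resize(c["pixels"][60:300,200:520],(800,600)))
```

```text
shift [0.04 0.14 0.13] turn [ 0.001 -0.    -0.   ] q1 0.13 q6 0.14 phi 1.56
[0.59042691 0.18938908 0.24405992] [ 1.0459027   0.5593239  -7.56046551]
10376 [0.5908 0.252  0.1186] 0.12030119675006727
```

View pics/w5c.png

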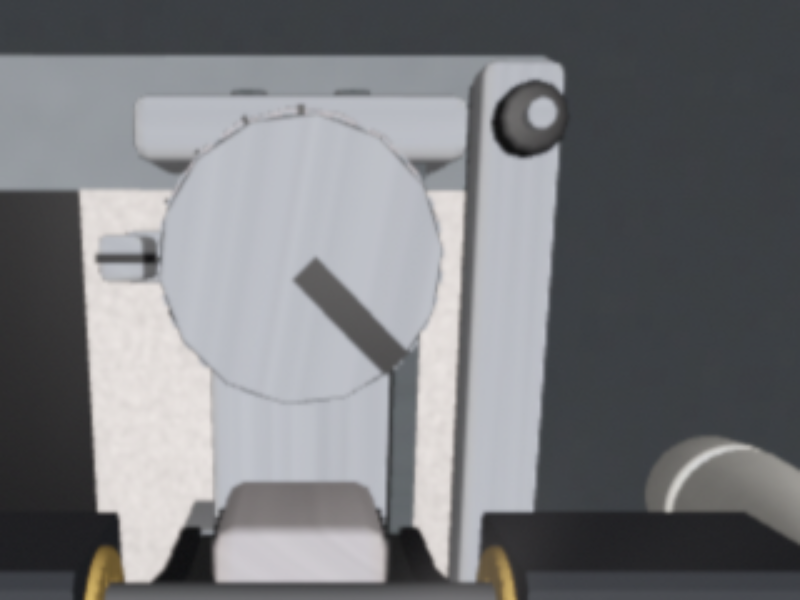

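>>> move_arm:
  commands:
    - [[0.04,0,0.05,0,0,0],[0.04,0,0.11,0,0,0],[0.04,0.03,0.11,0,0,0],[0.04,0.06,0.11,0,0,0],[0.04,0.09,0.11,0,0,0],[0.04,0.12,0.11,0,0,0],[0.04,0.14,0.11,0,0,0],[0.04,0.14,0.11,0,0,0]]

```text
time: 19.45
position: [0.5958, 0.1909, 0.2392]
tool_rot: [0.711, 0.703, 0.0, 0.0]
ft_force: [-0.9, 0.3, -6.4]
grip_width: 0.0296
grip_force: 58.0
```

>>> move_arm:
  commands:
    - [[0,0.02,0.01,0,0,0],[0,0.04,0.02,0,0,0],[0,0.06,0.02,0,0,0],[0,0.06,0.02,0,0,0]]

```text
time: 19.95
position: [0.5969, 0.191, 0.2393]
tool_rot: [0.711, 0.703, -0.002, -0.001]
ft_force: [-6.7, -0.9, 4.5]
grip_width: 0.0294
grip_force: 58.0
```

>>> move_arm:
  commands:
    - [[0,0.03,0,0,0,0],[0,0.03,0,0,0,0]]

```text
time: 20.2
position: [0.5982, 0.191, 0.2393]
tool_rot: [0.711, 0.703, -0.001, -0.001]
ft_force: [-5.7, -0.7, 4.3]
grip_width: 0.0291
grip_force: 58.0
```

>>> move_arm:
  commands:
    - [[0,0,0,0,0,0],[0,0,0,0,0,0],[0,0,0,0,0,0]]
  claw: -0.2

```text
time: 20.58
position: [0.6004, 0.1909, 0.239]
tool_rot: [0.711, 0.703, 0.001, 0.001]
ft_force: [-0.7, 0.1, 0.2]
grip_width: 0.0488
grip_force: 0.0
```

>>> move_arm:
  commands:
    - [[0,0,-0.6,0,0,0],[0,0,-1.5,0,0,0],[-0.8,0,-2.7,0,0,0],[-1.8,-0.2,-3.9,0,0,0],[-2.6,-0.4,-4.6,0,0,0],[-2.6,-0.4,-4.6,0,0,0],[-2.6,-0.4,-4.6,0,0,0]]

```text
time: 21.45
position: [0.5822, 0.0873, 0.4219]
tool_rot: [0.711, 0.703, 0.0, -0.0]
ft_force: [-0.1, -0.6, 0.3]
grip_width: 0.0518
grip_force: 0.0
```

```bash
python3 sl.py w6 .105 .125
python3 - <<'E'
from h import *
c=pickle.load(open("w6.pkl","rb"));W=pts(c);z=W[...,2]
nut=(z>.036)&(z<.05)&(W[...,0]>.62)&(W[...,0]<.66)
for s in(nut&(W[...,1]>.25)&(W[...,1]<.31),nut&(W[...,1]<.13)&(W[...,1]>.08)):
    w=W[s];print(len(w),((w.min(0)+w.max(0))/2).round(4) if len(w) else 0)
cv2.imwrite("pics/w6c.png",cv2.resize(c["pixels"][:300,160:560],(800,600)))
t=snap("top","t3");V=pts(t);k=(abs(V[...,0]-.527)<.04)&(abs(V[...,1]-.03)<.04)&(V[...,2]>.08)&(V[...,2]<.12);w=V[k];print("jar",len(w),((w.min(0)+w.max(0))/2).round(3) if len(w) else 0)
E
```

```text
[ 315    0   47   49 1878] [0.5972 0.2505 0.1117] [0.035 0.03  0.013] 0.1154
[ 316  165   42   43 1367] [0.5963 0.1295 0.1117] [0.035 0.035 0.012] 0.1154
psi -0.007743315463548161 mid [0.5967 0.19   0.1154]
(np.int64(330), np.float64(6.686369221937974), np.float64(99.2), np.float64(184.33333333333334))
(np.int64(315), np.float64(6.019704114224327), np.float64(84.33333333333333), np.float64(189.6))
block 1507 [0.5967 0.1915 0.0792] [0.031 0.036 0.014] 0.0831
21.5
336 [0.6335 0.2782 0.0425]
216 [0.6318 0.1041 0.0424]
jar 201 [0.527 0.032 0.093]
```

View pics/w6c.png

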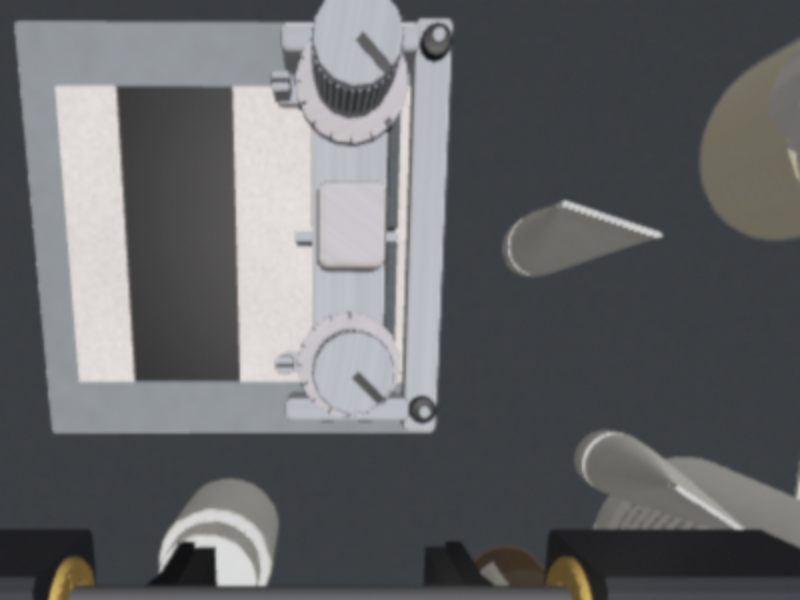

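Run:
```python
from h import *
c=pickle.load(open("w6.pkl","rb"));W=pts(c);z=W[...,2]
for y in(.11,.12,.15,.17,.19,.21,.23):
    k=(z>.022)&(z<.033)&(abs(W[...,1]-y)<.004)&(W[...,0]>.61)&(W[...,0]<.67);w=W[k]
    print("bar",y,len(w),np.percentile(w[:,0],[1,3,97,99]).round(4) if len(w) else 0,np.median(w[:,2]).round(4) if len(w) else 0)
for y0,y1 in((.099,.111),(.271,.283)):
    k=(z>.042)&(z<.055)&(W[...,1]>y0)&(W[...,1]<y1)&(W[...,0]>.54)&(W[...,0]<.64);w=W[k];print("cheek",len(w),np.percentile(w[:,0],[0,1,99,100]).round(4),np.percentile(w[:,1],[1,99]).round(4),np.median(w[:,2]).round(4))
plan(.582,.191,.239,1.56)
```

```text
bar 0.11 81 [0.6236 0.6261 0.6445 0.6446] 0.0274
bar 0.12 130 [0.628  0.6281 0.6454 0.6456] 0.0272
bar 0.15 134 [0.6286 0.6286 0.6454 0.6457] 0.0274
bar 0.17 140 [0.6283 0.6285 0.646  0.6462] 0.0275
bar 0.19 141 [0.6288 0.6289 0.646  0.6465] 0.0273
bar 0.21 139 [0.6293 0.6294 0.6457 0.6459] 0.0275
bar 0.23 152 [0.6291 0.6292 0.6459 0.6461] 0.0275
cheek 462 [0.5644 0.5646 0.6373 0.6391] [0.0997 0.1109] 0.0471
cheek 340 [0.5663 0.5664 0.6396 0.6397] [0.2713 0.2827] 0.047
shift [ 2.58 -0.02  4.55] turn [-0.002 -0.     0.001] q1 -0.04 q6 -0.03 phi 1.561
```

Run:
```python
from h import *
c=pickle.load(open("w6.pkl","rb"));print(line(c,.597,.2533,-.011,.1155,.004,.012))
print(hand_in())
```

```text
(np.int64(318), np.float64(6.161330195447352), np.float64(95.4), np.float64(186.4))
the job is handed in; nothing more can be done
None
```

I handed the job in, and by my last camera measurements it met every requirement, though the interface gave no verdict: both sleeves read 6, the applicator is flat on the board against the clip bar, square and centred to within about 1 mm, and the jar is upright on the bare worktop; the bottles, tube and vials were not touched as far as I could see.

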